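Run the round flask on the press-to-run mixer

ROBOT

A 6-joint arm with a two-finger parallel gripper is mounted at the origin on the work surface. World frame = base frame: x ahead of the robot, y to its left, z up, the work surface at z = 0. Lengths are in mm, angles in rad, forces in N, time in s.
With the tool pointing down it reaches from about 400 to 925 mm from the base axis. Payload 12.5 kg.
Tool frame: the origin (TCP) lies at the centre of the arm's flange, where the gripper is bolted on; the fingertips stand 190 mm ahead of it and the grasp point (between the pads) lies 171 mm ahead of it; z points along the fingers, y is the line along which they close (so a half turn about z gives the same grasp; the last joint's range is limited). The gripper opens to 95 mm and grips with 3 to 60 N. Pads are 20 mm wide; open, the fingers measure 119 mm over their backs; the gripper's body (75 mm by 180 mm) begins 59 mm behind the grasp point.
Start: joints at [-1.344, 0.491, 1.559, -0, 1.092, -0.106], TCP at [204.201, -590.7, 404.761] pointing down, gripper open.
Joint ranges: [-3.1, 3.1], [-0.84, 2.19], [0.05, 2.79], [-1.13, 4.28], [0.06, 2.93], [-2.69, 2.69]. Speed limits (rad/s): [2.22, 2.22, 2.79, 3.14, 3.14, 3.14].

INTERFACE

Orientations are given as [roll, pitch, yaw] about the fixed x, y, z axes, in that order (R = Rz(yaw) Ry(pitch) Rx(roll)).
In Python, from cell import env, read_camera, search_frame, cut_out gives the robot as it stands. The module is installed in compiled form; this text tells all that it offers.
- The arm moves only by the tool move_arm, never from a script. Its argument "commands" is a list of rows, each a list of 3 entries, a list of its own where there are three numbers: the shift along the world's x, y, z normalised to -1 to 1, where 1 is 0.03 m, then the turn about the world's z normalised to -1 to 1, where 1 is 0.08 rad, then the opening, from -1 (shut) to 1 (fully open), so that 0 is half open. A call has 1 to 20 rows; each row shifts and turns the commanded pose from where the row before left it; what a row does not reach is not made up. A row lasts 1/12 s, in which the tool goes at most 41.7 mm and 7.16 degrees, less where a joint would pass 70% of its speed; a pose out of reach is approached as far as the arm can. A call with a number of a shift or a turn outside -1 to 1 is refused whole. A call with a gripper value outside its range is refused whole. The fingers move at their own pace and stop on an object; the grip force is fixed at half the most. Time passes only in rows, so rows that do not move let the fingers close. It gives the time, the measured TCP pose, the force, the opening and the grip force at its end, in the units of the state.
- env.state(): the state, without advancing time (a new reading comes with each control period).
- read_camera(name): name is "scene" or "top" or "wrist"; returns a dict with "image" (420x560x3 uint8, red, green, blue), "fx", "fy", "cx", "cy" (pixels), "rvec" (rotation vector, rad) and "tvec" (3), from world to camera coordinates, as OpenCV has them. Camera axes: x right, y down, z forward; pixel columns grow to the right and rows downward; lengths in mm; the calibration is good to about 2 mm. A picture is of the moment at which its call begins. There is no depth.
- env.job_done(): hands the job in; it is judged then, once.
Trained networks look in a picture, given as the dict that the camera call returned (one of the last four; its "shot" number tells which), for a name from the list of things; names that differ only in an ending like _2 or _b are one class to them, and where a whole thing is asked for, a point or a joint stands for the part that bears it (a point fixed in the world has none). Each returns a list of dicts, best first, with "confidence" (0 to 1); they miss things now and then, are a little off and sometimes report something else, mostly with a low value. They report only what shows in the picture. A call takes as long as a camera call. They do not tell look-alikes from the thing itself.
- search_frame(thing, picture): "at" ([column, row] in pixels, amid what is visible of it).
- cut_out(thing, picture): "region" (420x560 bool, what is visible of it) and "at" ([column, row] in pixels, amid what is visible of it).
The state is a dict: "t": time; "joints": joint angles; "qvel": joint speeds; "tau": joint torques, N m; "eef_pos": TCP position; "tcp_rot": TCP orientation; "ft_force": force on the tool from outside, world axes, zero at the start; "moment": the same for the moment, N m; "opening": opening from 0.0 (shut) to 1.0 (fully open); "grip_force": force on a finger pad.
Only numpy, scipy, OpenCV 4.12 (cv2) and the standard library are available. Lean on these libraries where they do the work, as an engineer would, in place of code of your own. Each camera call takes 0.05 s, during which the arm holds its last target. There are 200 camera calls.

TASK

The pot standing on the little bench mixer is done: lift it off by its overhead grip and stand it upright on the square cork mat, lowering it all the way rather than dropping it, and let go of it. Then take the round flask out of its cork ring, seat it ball-down and upright in the mixer's sprung ring cradle, and press it down until the cradle is fully home on its stop; the mixer only runs while pressed, so finish while still holding the flask down there. Tip neither vessel over and leave the other things on the table where they are.

Things in the scene. Friction and masses are not known exactly. Their poses are not given: they have to be found in the camera images.
- pot_center (a point): centre of the lidded round steel pot, 57.5 mm above its flat underside; z axis up along the pot. Pot 76 mm across (lid 80 mm), lid top 76 mm above the underside, 115 mm tall over the grip, about 0.28 kg. At the start it stands on the ring cradle of the mixer, on the ring's axis, merely resting; its weight does not compress the spring.
- pot_grip (a point): middle of the pot's overhead wooden grip, a bar 68 mm long (along this point's x axis), 12 mm wide (along y) and 10 mm high, 110 mm above the pot's underside; the free space between bar and lid is 29 mm high; two flat uprights hold the bar at 31 mm either side of its middle.
- mat: square cork mat fixed on the table, 140 x 140 mm, 6 mm thick; origin at the centre of its underside (table level); x, y along its sides. Left or right of the mixer.
- flask_ball (a point): centre of the ball of the round-bottomed amber glass flask; ball 76 mm in diameter; z axis up along the neck. The flask is 138 mm tall with its stopper, about 0.22 kg. At the start the ball rests in a loose-fitting fixed cork ring (96 mm across, 25 mm high, bore 52 mm), on the other side of the mixer from the mat; it lifts straight out.
- flask_neck (a point): point on the axis of the flask's straight round neck, 65 mm above the centre of the ball: the place to grip. The neck is 28 mm in diameter and runs from 39 mm (a 40 mm wide collar lies below that) to 90 mm above the ball centre; a cork stopper 25 mm in diameter stands 10 mm above it.
- cork_ring: the fixed cork ring in which the flask starts; origin at the centre of its underside, on the table.
- mixer: the mixer, fixed on the table: a grey housing 120 x 120 mm, 60 mm high, the ring cradle standing above its middle on a coil spring; origin at the centre of its underside.
- cradle_seat (a point): centre of the top face of the mixer's steel ring cradle, 90 mm above the table when not pressed; it moves down with the ring. Ring 82 mm outside, bore 52 mm, 12 mm thick, always level. With the flask seated the ball centre is 28 mm above this point.
- cradle (a joint): how far the ring cradle is pressed down, m: 0 at rest, 0.012 fully home on its hard stop. The spring needs about 5 N before the ring moves, and about 12 N on the ring, the flask's own weight of about 2 N included, to be fully home.
- box_a: bystander, to be left alone: open square kraft-card box of beads, 76 x 76 mm, 30 mm high, on the left far part of the table; origin at its underside
- box_b: bystander, to be left alone: another such box of beads, on the right far part; origin at its underside
- bangle: bystander, to be left alone: small brass ring on a square wooden block, 50 x 50 mm, 30 mm high together, near the robot on the left; origin at its underside
- tin: bystander, to be left alone: small round aluminium tin, 48 mm across, 24 mm high, near the robot on the right; origin at its underside
- ink_bottle: bystander, to be left alone: straight-sided bottle with a paper label and black cap, 52 mm across, 100 mm tall, far right; origin at its underside
- jar: bystander, to be left alone: squat jar with a metal lid, 60 mm across, 60 mm tall, far left; origin at its underside
- graver: bystander, to be left alone: graver with a round wooden handle on a steel rest, 140 mm long, lying beyond the mixer; origin at its underside
Mind the look-alikes: they are no part of the job. Of the things that look like the mat, the smaller one is meant. Of the things shaped like the part that bears pot_center, the bare steel one is meant.

How it is judged (in metres and radians):
On the way, in this order (a step that is already met when the one before it is completed fails the run):
1. the pot is lifted clear of the cradle, in the gripper (z of pot_center in the frame of cradle_seat above 0.07 m and contact force between the fingers and pot above 0.5 N), for 0.1 s.
2. the pot is lowered upright to within 15 mm of the mat while still held (horizontal distance between pot_center and mat below 0.045 m and height (world z) of pot_center below 0.0785 m and contact force between the fingers and pot above 0.5 N), for 0.04 s.
3. the pot stands upright on the mat, let go and at rest (horizontal distance between pot_center and mat below 0.045 m and height (world z) of pot_center below 0.07 m and angle between pot_center's own z axis and vertical below 0.15 rad and contact force between the fingers and pot below 0.1 N and linear speed of pot below 0.03 m/s), for 0.2 s.
4. the flask is lifted out of the cork ring, in the gripper (height (world z) of flask_ball above 0.08 m and contact force between the fingers and flask above 0.5 N), for 0.1 s.
5. the flask sits in the ring cradle (horizontal distance between flask_ball and cradle_seat below 0.007 m and z of flask_ball in the frame of cradle_seat between 0.02 and 0.033 m and angle between flask_ball's own z axis and vertical below 0.25 rad), for 0.1 s.
At the end, for the whole second after the job is handed in: The robot still holds the flask down: ball in the ring cradle (7 mm off axis at most, upright within 0.25 rad), over 7 N on it, ring at least 9.5 of 12 mm down. The pot stands upright, let go and at rest, within 45 mm of the centre of the mat (all of step 3 and all of step 5 and value of joint cradle above 0.0095 m and contact force between flask and cradle above 7 N and contact force between any of the fingers, the arm and flask above 1 N and linear speed of flask below 0.03 m/s); the arm keeps its last pose, push and grip.
It fails at once if the pot is tipped over (angle between pot_center's own z axis and vertical above 0.7 rad).
It fails at once if the flask is tipped over (angle between flask_ball's own z axis and vertical above 0.9 rad).
It fails at once if a bystander is moved more than 30 mm (distance of any of box_a, box_b, bangle, tin, ink_bottle, jar, graver from where it was at the start of the episode above 0.03 m).
It also fails if it takes over 58 s, if anything falls off the work surface, if the arm or the gripper's body presses on something with over 40 N, if the wrist force passes 120 N, or if a joint passes its speed limit or range.

## Working session

There is one attempt and no reset: what is moved stays moved. The work goes in short steps, Python scripts to look and compute and a tool call to move; the robot and the scene stay as the last step left them, time stands still between calls to the robot, and variables do not carry over. Pictures are saved under pics/ and viewed, at most 10 in all, crops included, and the job is handed in when it is done.

Besides the shell and the picture viewer there is one more tool, called after "Request:" by a JSON object that holds its "op" and its "data", one argument or row to a line. move_arm: Moves the arm, as the interface text tells. Its arguments: {"type":"object","properties":{"commands":{"type":"array","items":{"type":"array"}}},"required":["commands"]}

```bash
mkdir -p pics
cat > h.py <<'E'
from cell import env, read_camera, search_frame, cut_out
import numpy as np, cv2
def ray(p,uv):
    R=cv2.Rodrigues(np.array(p["rvec"],float))[0]; t=np.array(p["tvec"],float).ravel()
    d=R.T@np.array([(uv[0]-p["cx"])/p["fx"],(uv[1]-p["cy"])/p["fy"],1.]); return -R.T@t,d
def atz(p,uv,z):
    c,d=ray(p,uv); return (c+d*(z-c[2])/d[2]).round(1)
def proj(p,X):
    K=np.array([[p["fx"],0,p["cx"]],[0,p["fy"],p["cy"]],[0,0,1.]])
    return cv2.projectPoints(np.array(X,float).reshape(-1,3),np.array(p["rvec"],float),np.array(p["tvec"],float),K,None)[0].reshape(-1,2).round(1)
def save(p,n): cv2.imwrite("pics/"+n,p["image"][:,:,::-1])
E
python3 - <<'E'
from h import *
a=read_camera("top");b=read_camera("scene")
im=np.hstack([a["image"],b["image"]]);cv2.imwrite("pics/top0.png",a["image"][:,:,::-1]);save(b,"scene0.png")
for n,p in(("top",a),("scene",b)):
    print(n,ray(p,(280,210)))
    for th,z in(("pot_grip",200),("pot_center",145),("mat",6),("flask_ball",50),("flask_neck",120),("cork_ring",25),("mixer",60),("cradle_seat",90),("box_a",30),("bangle",30),("tin",24),("ink_bottle",100),("jar",60),("graver",10)):
        print(th,[(np.round(d["at"],1).tolist(),round(d["confidence"],2),atz(p,d["at"],z)[:2].tolist()) for d in search_frame(th,p)])
print(env.state())
E
```

```text
top (array([ 384.6283358 ,   -2.23466978, 1644.23597484]), array([ 0.10729438,  0.00316236, -0.99436976]))
pot_grip [([251.1, 173.7], 0.89, [642.4, 87.4]), ([301.8, 205.5], 0.61, [554.9, -59.1])]
pot_center [([302.7, 202.7], 0.93, [569.8, -63.8]), ([250.9, 172.6], 0.75, [655.5, 91.5])]
mat [([198.6, 223.5], 0.78, [511.2, 262.1]), ([251.4, 259.1], 0.65, [402.0, 89.8]), ([174.5, 300.3], 0.64, [266.7, 327.6])]
flask_ball []
flask_neck [([375.5, 245.8], 0.74, [449.4, -284.4])]
cork_ring [([362.4, 256.6], 0.57, [418.3, -260.9]), ([297.2, 215.6], 0.53, [542.9, -52.1])]
mixer [([296.2, 217.8], 0.62, [532.5, -48.1]), ([385.6, 156.3], 0.46, [734.4, -325.3])]
cradle_seat []
box_a [([208.4, 157.1], 0.9, [722.7, 235.9]), ([349.8, 164.4], 0.57, [711.4, -216.6])]
bangle [([303.9, 201.7], 0.74, [587.3, -72.2]), ([252.0, 261.3], 0.63, [394.9, 86.4])]
tin [([308.5, 263.2], 0.58, [393.4, -91.2])]
ink_bottle [([386.4, 160.3], 0.85, [713.1, -319.7])]
jar [([175.0, 151.3], 0.86, [731.9, 336.6])]
graver [([286.4, 140.8], 0.62, [787.7, -11.9])]
scene (array([1112.53029411, -683.66811062, 1177.58207189]), a
[... 1106 characters left out ...]
204.8], 0.49, [525.2, 243.7])]
{'t': 1.5, 'joints': array([-1.34359860e+00,  4.90856739e-01,  1.55891670e+00,  3.16750073e-05,
        1.09173648e+00, -1.05599597e-01]), 'qvel': array([-0.00043208, -0.00016725, -0.00096387,  0.00178066,  0.00119622,
       -0.00060544]), 'tau': array([-1.04258659e-04, -6.12465620e+01, -2.58428460e+01,  6.92789094e-02,
        4.46070044e-02, -3.28374895e-06]), 'eef_pos': array([ 204.20015808, -590.68280139,  404.78206939]), 'tcp_rot': array([ 3.14150741e+00, -1.92329547e-05,  3.32782720e-01]), 'ft_force': array([-0.02127574, -0.0918483 , -0.17638508]), 'moment': array([ 0.01411974, -0.01537533, -0.00593183]), 'grip_force': 0.0, 'opening': 1.0023083910350454}
```

View pics/top0.png

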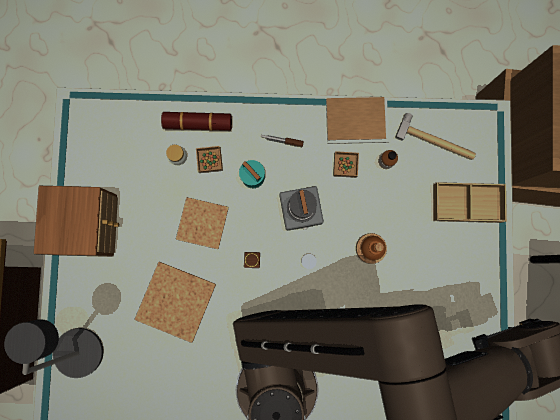

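View pics/scene0.png

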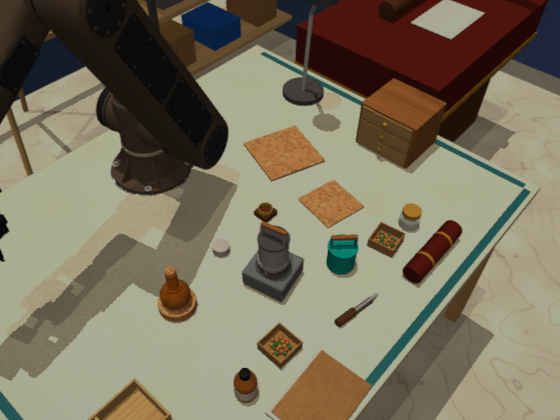

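The top view shows the steel pot on the mixer near (303,203), with the teal look-alike at (251,172). The small mat is at (202,222), the flask at (371,247) and the tin at (308,258). In the scene view the steel pot's grip is near (274,230) and the flask neck near (170,277).

Run:
```python
from h import *
a=read_camera("top");b=read_camera("scene")
def blob(p,x0,x1,y0,y1):
    im=p["image"][y0:y1,x0:x1].astype(int)
    m=((im[:,:,0]-im[:,:,2])>40).astype(np.uint8)
    n,l,s,c=cv2.connectedComponentsWithStats(m); k=1+s[1:,4].argmax()
    ys,xs=np.where(l==k); r=cv2.minAreaRect(np.c_[xs+x0,ys+y0].astype(np.float32)); return r,cv2.boxPoints(r)
def tri(u,v):
    c1,d1=ray(a,u);c2,d2=ray(b,v)
    s=np.linalg.lstsq(np.c_[d1,-d2],c2-c1,rcond=None)[0]; p,q=c1+s[0]*d1,c2+s[1]*d2; return ((p+q)/2).round(1),np.linalg.norm(p-q).round(1)
rt,bt=blob(a,285,322,185,222); rs,bs=blob(b,255,295,215,245)
print(rt,atz(a,rt[0],204),[atz(a,q,204)[:2].tolist() for q in bt]); print(rs,atz(b,rs[0],200),[atz(b,q,200)[:2].tolist() for q in bs]); print(tri(rt[0],rs[0]))
rt,bt=blob(a,172,232,192,252); rs,bs=blob(b,295,366,176,228)
print("mat",atz(a,rt[0],6),atz(b,rs[0],6),[atz(a,q,6)[:2].tolist() for q in bt])
big=[cv2.resize(x,None,fx=4,fy=4,interpolation=cv2.INTER_CUBIC) for x in (a["image"][180:240,270:400],b["image"][210:330,150:310][:,:])]
cv2.imwrite("pics/c.png",np.vstack([cv2.resize(big[0],(640,295)),cv2.resize(big[1],(400,300)) if 0 else cv2.copyMakeBorder(cv2.resize(big[1],(400,300)),0,0,0,240,0)])[:,:,::-1])
```

```text
((303.19232177734375, 201.4615478515625), (23.337818145751953, 3.726206064224243), 78.69007110595703) [566.1 -62.7 204. ] [[597.4, -50.3], [599.8, -60.6], [534.8, -75.0], [532.5, -64.7]]
((273.2828369140625, 227.96534729003906), (27.306316375732422, 5.618335723876953), 25.01689338684082) [565.1 -59.1 200. ] [[534.5, -73.4], [527.8, -57.7], [595.4, -45.1], [601.5, -60.5]]
(array([566.7, -62.1, 203.7]), np.float64(1.6))
mat [514.1 252.3   6. ] [514.7 254.1   6. ] [[460.3, 334.1], [598.7, 306.2], [568.2, 169.8], [430.2, 198.9]]
```

View pics/c.png

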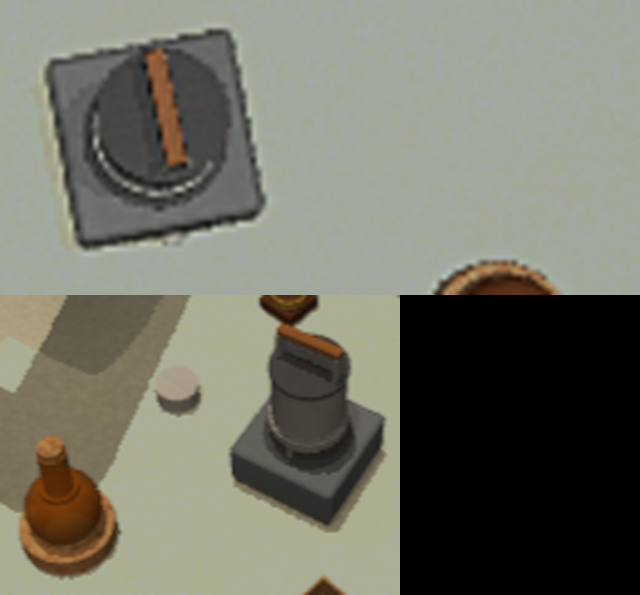

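The crop shows the bar on the steel pot's axis, running at about 12.5° to world x. I'll go above it.

Request:
{"op": "move_arm", "data": {
  "commands": [
    [[0.67,0.98,0.085],-0.08,1],
    [[0.67,0.98,0.085],-0.08,1],
    [[0.67,0.98,0.085],-0.08,1],
    [[0.67,0.98,0.085],-0.08,1],
    [[0.67,0.98,0.085],-0.08,1],
    [[0.67,0.98,0.085],-0.08,1],
    [[0.67,0.98,0.085],-0.08,1],
    [[0.67,0.98,0.085],-0.08,1],
    [[0.67,0.98,0.085],-0.08,1],
    [[0.67,0.98,0.085],-0.08,1],
    [[0.67,0.98,0.085],-0.08,1],
    [[0.67,0.98,0.085],-0.08,1],
    [[0.67,0.98,0.085],-0.08,1],
    [[0.67,0.98,0.085],-0.08,1],
    [[0.67,0.98,0.085],-0.08,1],
    [[0.67,0.98,0.085],-0.08,1],
    [[0.67,0.98,0.085],-0.08,1],
    [[0.67,0.98,0.085],-0.08,1],
    [[0,0,0],0,1],
    [[0,0,0],0,1]
  ]
}}

```text
t: 3.27
eef_pos: [566.5, -60.1, 450.5]
tcp_rot: [3.141, 0.0, 0.221]
ft_force: [-0.2, -0.4, 0.1]
opening: 1.002
grip_force: 0.0
```

Run:
```python
from h import *
a=read_camera("wrist");save(a,"w1.png")
print(ray(a,(280,210)),proj(a,[[566,-61.5,204]]))
```

```text
(array([640.60566133, -43.43006164, 429.84303158]), array([-0.26333776, -0.06343876, -0.96262225])) [[280.4 226.8]]
```

View pics/w1.png

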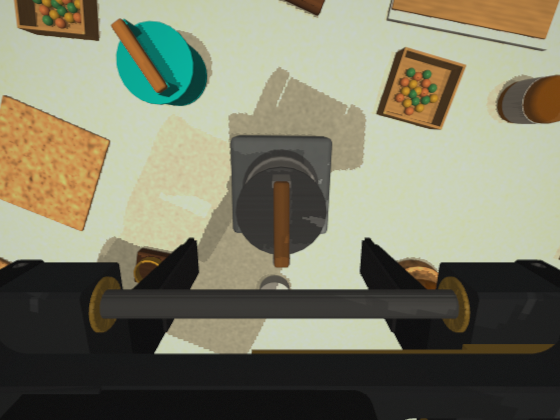

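The wrist view shows the bar from (282,180) to (282,267), centred between the fingers and aligned with them. Next I descend and grip.

Request:
{"op": "move_arm", "data": {
  "commands": [
    [[0,-0.04,-0.5],0,1],
    [[0,0,-0.5],0,1],
    [[0,0,-0.5],0,1],
    [[0,0,-0.5],0,1],
    [[0,0,-0.4],0,1],
    [[0,0,-0.25],0,1],
    [[0,0,0],0,1],
    [[0,0,0],0,-1],
    [[0,0,0],0,-1],
    [[0,0,0],0,-1],
    [[0,0,0],0,-1],
    [[0,0,0],0,-1],
    [[0,0,0],0,-1],
    [[0,0,0],0,-1],
    [[0,0,0],0,-1]
  ]
}}

```text
t: 4.57
eef_pos: [566.0, -62.7, 371.2]
tcp_rot: [3.141, -0.0, 0.218]
ft_force: [0.6, -0.3, -1.2]
opening: 0.498
grip_force: 0.0
```

Request:
{"op": "move_arm", "data": {
  "commands": [
    [[0,0,0],0,-1],
    [[0,0,0],0,-1],
    [[0,0,0],0,-1],
    [[0,0,0],0,-1],
    [[0,0,0],0,-1],
    [[0,0,0],0,-1],
    [[0,0,0],0,-1],
    [[0,0,0],0,-1]
  ]
}}

```text
t: 5.23
eef_pos: [566.0, -62.7, 371.1]
tcp_rot: [-3.142, 0.0, 0.218]
ft_force: [-0.3, 0.7, -1.2]
opening: 0.126
grip_force: 30.0
```

Request:
{"op": "move_arm", "data": {
  "commands": [
    [[0,0,0.2],0,-1],
    [[0,0,0.4],0,-1],
    [[0,0,0.5],0,-1],
    [[0,0,0.4],0,-1],
    [[0,0,0],0,-1],
    [[-0.07,0.4,0],0,-1],
    [[-0.11,0.7,0],0,-1],
    [[-0.139,0.85,0],0,-1],
    [[-0.139,0.85,0],0,-1],
    [[-0.139,0.85,0],0,-1],
    [[-0.139,0.85,0],0,-1],
    [[-0.139,0.85,0],0,-1],
    [[-0.139,0.85,0],0,-1],
    [[-0.139,0.85,0],0,-1],
    [[-0.139,0.85,0],0,-1],
    [[-0.139,0.85,0],0,-1],
    [[-0.139,0.85,0],0,-1],
    [[-0.09,0.55,0],0,-1],
    [[-0.06,0.38,0],0,-1],
    [[0,0,0],0,-1]
  ]
}}

```text
t: 6.9
eef_pos: [513.6, 255.2, 415.4]
tcp_rot: [-3.141, 0.001, 0.22]
ft_force: [0.8, -0.4, -2.1]
opening: 0.121
grip_force: 30.0
```

Run:
```python
from h import *
a=read_camera("scene");save(a,"s2.png");print(env.state()["ft_force"],proj(a,[[514,253,6],[566,-61.5,90]]))
b=read_camera("wrist");cv2.imwrite("pics/two.png",cv2.resize(np.hstack([a["image"],b["image"]]),(800,300))[:,:,::-1])
```

```text
[-0.08130898  0.41623652 -2.71588016] [[330.  202.1]
 [272.5 257. ]]
```

View pics/two.png

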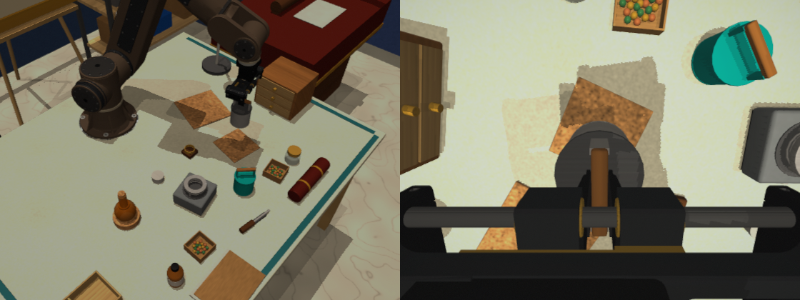

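The pot hangs level over the small mat, at about (240,115) in the left half, and the mixer's ring is empty. Now lowering.

Request:
{"op": "move_arm", "data": {
  "commands": [
    [[0,0,-0.3],0,-1],
    [[0,0,-0.6],0,-1],
    [[0,0,-0.7],0,-1],
    [[0,0,-0.7],0,-1],
    [[0,0,-0.7],0,-1],
    [[0,0,-0.5],0,-1],
    [[0,0,-0.3],0,-1],
    [[0,0,-0.2],0,-1],
    [[0,0,-0.08],0,-1],
    [[0,0,-0.08],0,-1],
    [[0,0,-0.04],0,-1],
    [[0,0,-0.04],0,-1],
    [[0,0,0],0,-1],
    [[0,0,0],0,-1]
  ]
}}

```text
t: 8.17
eef_pos: [514.4, 253.2, 289.4]
tcp_rot: [3.142, -0.001, 0.218]
ft_force: [1.5, 0.4, -3.1]
opening: 0.119
grip_force: 30.0
```

Request:
{"op": "move_arm", "data": {
  "commands": [
    [[0,0,-0.04],0,-1],
    [[0,0,-0.03],0,-1],
    [[0,0,0],0,-1],
    [[0,0,0],0,-1]
  ]
}}

```text
t: 8.5
eef_pos: [514.4, 253.3, 287.1]
tcp_rot: [-3.142, -0.001, 0.218]
ft_force: [-0.8, 0.9, 0.6]
opening: 0.128
grip_force: 30.0
```

Request:
{"op": "move_arm", "data": {
  "commands": [
    [[0,0,0],0,0.2],
    [[0,0,0],0,0.2],
    [[0,0,0],0,0.2],
    [[0,0,0],0,0.2],
    [[0,0,0],0,0.2],
    [[0,0,0],0,0.2],
    [[0,0,0.2],0,0.2],
    [[0,0,0.3],0,0.2],
    [[0,0,0.5],0,0.2],
    [[0,0,0.8],0,0.2],
    [[0,0,0.8],0,0.2],
    [[0,0,0.8],0,0.2],
    [[0,0,0.8],0,0.2],
    [[0,0,0.8],0,0.2],
    [[0,0,0.5],0,0.2],
    [[0,0,0],0,0.2]
  ]
}}

```text
t: 9.83
eef_pos: [514.2, 253.2, 456.1]
tcp_rot: [-3.141, -0.006, 0.218]
ft_force: [-0.3, -0.2, 0.2]
opening: 0.598
grip_force: 0.0
```

Run:
```python
from h import *
a=read_camera("top");b=read_camera("scene")
def tri(u,v):
    c1,d1=ray(a,u);c2,d2=ray(b,v)
    s=np.linalg.lstsq(np.c_[d1,-d2],c2-c1,rcond=None)[0]; p,q=c1+s[0]*d1,c2+s[1]*d2; return ((p+q)/2).round(1),np.linalg.norm(p-q).round(1)
for th in("pot_center","flask_ball","flask_neck","cork_ring","cradle_seat","mixer"):
    for n,p in(("top",a),("scene",b)):
        print(th,n,[(np.round(d["at"],1).tolist(),round(d["confidence"],2)) for d in search_frame(th,p)][:3])
A=cv2.resize(a["image"][180:270,275:400],(500,360),interpolation=cv2.INTER_CUBIC)
B=cv2.resize(b["image"][230:330,150:310],(576,360),interpolation=cv2.INTER_CUBIC)
cv2.imwrite("pics/t3.png",cv2.resize(np.hstack([A,B]),(800,268))[:,:,::-1])
cv2.imwrite("pics/A.png",A[:,:,::-1])
```

```text
pot_center top [([251.7, 171.3], 0.93), ([304.0, 199.2], 0.55)]
pot_center scene [([332.7, 188.9], 0.91), ([385.9, 238.3], 0.67), ([345.1, 251.6], 0.59)]
flask_ball top [([372.2, 245.5], 0.74)]
flask_ball scene [([176.8, 287.8], 0.55)]
flask_neck top [([374.0, 248.0], 0.76)]
flask_neck scene [([174.1, 293.5], 0.95)]
cork_ring top [([356.9, 255.5], 0.77)]
cork_ring scene [([271.9, 270.6], 0.57)]
cradle_seat top [([296.4, 208.2], 0.66)]
cradle_seat scene [([273.1, 250.9], 0.62), ([328.3, 211.0], 0.24)]
mixer top [([301.8, 206.3], 0.57)]
mixer scene [([272.4, 273.7], 0.71)]
```

View pics/t3.png

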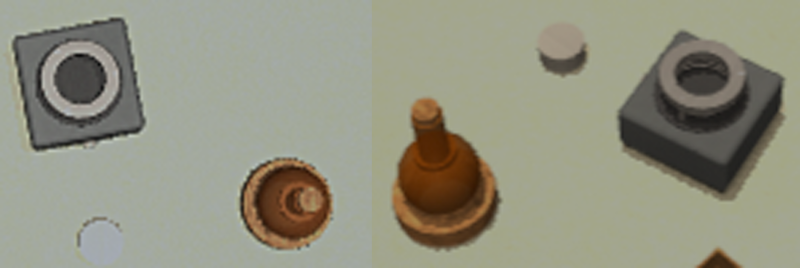

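The top crop shows the empty ring at about (302,206.5), the stopper at (378.6,247.5) and the cork ring outline at (371,248). The flask is upright in both views. I'll refine these numerically.

Run:
```python
from h import *
a=read_camera("top");b=read_camera("scene")
for n,p,X in(("top",a,(302,206.5)),("scene",b,(345.1,254.3))):
    if n=="scene": X=(150+701/(3.6*.7435),230+76/(3.6*.7444))
    print(n,X,"ring",atz(p,X,90))
    x,y=map(int,X); im=p["image"][y-18:y+19,x-20:x+21].astype(int)
    m=((im.mean(2)>125)&(im.max(2)-im.min(2)<35)).astype(np.uint8)
    nn,l,s,c=cv2.connectedComponentsWithStats(m)
    k=min([i for i in range(1,nn) if s[i,4]>60 and s[i,0]>0 and s[i,1]>0 and s[i,0]+s[i,2]<41] or [1],key=lambda i:abs(s[i,4]-200))
    ys,xs=np.where(l==k); e=cv2.fitEllipse(cv2.convexHull(np.c_[xs+x-20,ys+y-18].astype(np.float32)))
    print(s[k],e,atz(p,e[0],90))
B=lambda X,Y:(150+X/(3.6*.7435)-0,230+Y/(3.6*.7444))
v=[(426-372)*1,106]
print("stopper top",atz(a,(378.4,247.3),152.7),"scene",atz(b,B(426-371.7,104),152.7))
print("corkring top",atz(a,(371.2,248.2),23),"scene outline",atz(b,B(444-371.7,198),25))
S=b["image"];print(np.round(proj(b,[[447,-285,52.7],[447,-285,152.7]]),1))
```

```text
top (302, 206.5) ring [564.8 -64.2  90. ]
[  7   6  26  26 284] ((301.5882263183594, 206.15753173828125), (25.38193130493164, 25.80988121032715), 115.5492935180664) [565.9 -62.9  90. ]
scene (411.89942464320404, 258.3599020837065) ring [829.4 171.6  90. ]
[  0   0  37  37 642] ((407.631591796875, 254.5263214111328), (25.045856475830078, 54.3223991394043), 37.809303283691406) [814.8 174.8  90. ]
stopper top [ 443.8 -286.9  152.7] scene [ 444.7 -282.7  152.7]
corkring top [ 445.5 -288.8   23. ] scene outline [ 455.3 -292.4   25. ]
[[175.6 293.9]
 [170.2 269.9]]
```

Request:
{"op": "move_arm", "data": {
  "commands": [
    [[-0.116,-0.5,0],0,0.2],
    [[-0.116,-0.9,0],0,0.2],
    [[-0.116,-0.92,0],0,0.2],
    [[-0.116,-0.95,0],0,0.2],
    [[-0.116,-0.95,0],0,0.2],
    [[-0.116,-0.95,0],0,0.2],
    [[-0.116,-0.95,0],0,0.2],
    [[-0.116,-0.95,0],0,0.2],
    [[-0.116,-0.95,0],0,0.2],
    [[-0.116,-0.95,0],0,0.2],
    [[-0.116,-0.95,0],0,0.2],
    [[-0.116,-0.95,0],0,0.2],
    [[-0.116,-0.95,0],0,0.2],
    [[-0.116,-0.95,0],0,0.2],
    [[-0.116,-0.95,0],0,0.2],
    [[-0.116,-0.95,0],0,0.2],
    [[-0.116,-0.95,0],0,0.2],
    [[-0.116,-0.95,0],0,0.2],
    [[-0.116,-0.9,0],0,0.2],
    [[-0.116,-0.5,0],0,0.2]
  ]
}}

```text
t: 12.3
eef_pos: [443.7, -288.5, 451.8]
tcp_rot: [3.141, 0.0, 0.216]
ft_force: [-0.3, 0.8, -0.2]
opening: 0.602
grip_force: 0.0
```

Request:
{"op": "move_arm", "data": {
  "commands": [
    [[0,0,0],0,0.2],
    [[0,0,0],0,0.2]
  ]
}}

```text
t: 12.47
eef_pos: [444.0, -286.4, 451.7]
tcp_rot: [-3.141, 0.0, 0.216]
ft_force: [0.2, 0.2, -0.1]
opening: 0.598
grip_force: 0.0
```

Run:
```python
from h import *
a=read_camera("wrist");s=env.state();print(s["eef_pos"])
for th in("flask_neck","flask_ball","cork_ring"): print(th,[(np.round(d["at"],1).tolist(),round(d["confidence"],2)) for d in cut_out(th,a)][:3])
P=proj(a,[[444.5,-285.5,152.7],[444.5,-285.5,52.7],[444.5,-285.5,25]]);print(P,a["fx"])
im=a["image"].copy()
for q in P: cv2.circle(im,tuple(map(int,q)),2,(0,0,255),-1)
cv2.imwrite("pics/w4.png",im[:,:,::-1])
```

```text
[ 444.30996739 -285.69508354  451.81745772]
flask_neck [([278.2, 183.5], 0.76)]
flask_ball [([279.6, 183.3], 0.68)]
cork_ring [([279.2, 155.4], 0.75)]
[[277.9 206.7]
 [278.2 185.4]
 [278.2 181.2]] 314.89125823876947
```

View pics/w4.png

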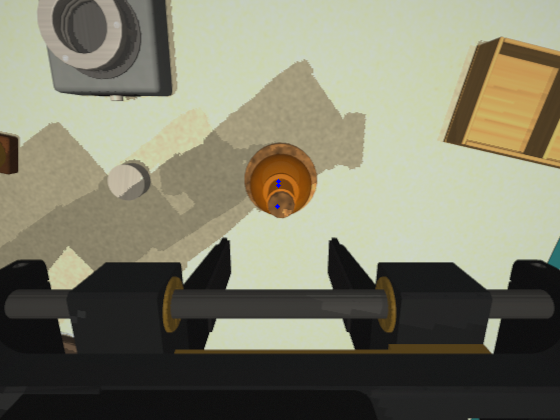

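The wrist view shows the stopper at (281,206) and the cork ring centred at (281,180). My estimate projects about 3 px to the left of that, so the flask is about 2 mm further in -y. I'll correct for it, descend and grip.

Request:
{"op": "move_arm", "data": {
  "commands": [
    [[0.02,-0.07,-0.4],0,0.2],
    [[0,0,-0.7],0,0.2],
    [[0,0,-0.8],0,0.2],
    [[0,0,-0.8],0,0.2],
    [[0,0,-0.8],0,0.2],
    [[0,0,-0.7],0,0.2],
    [[0,0,-0.6],0,0.2],
    [[0,0,-0.4],0,0.2],
    [[0,0,-0.24],0,0.2],
    [[0,0,0],0,0.2],
    [[0,0,0],0,-1],
    [[0,0,0],0,-1],
    [[0,0,0],0,-1],
    [[0,0,0],0,-1],
    [[0,0,0],0,-1],
    [[0,0,0],0,-1],
    [[0,0,0],0,-1],
    [[0,0,0],0,-1],
    [[0,0,0],0,-1],
    [[0,0,0],0,-1]
  ]
}}

```text
t: 14.33
eef_pos: [445.4, -288.0, 288.9]
tcp_rot: [3.141, -0.0, 0.218]
ft_force: [0.5, 0.8, 5.7]
opening: 0.289
grip_force: 30.0
```

Request:
{"op": "move_arm", "data": {
  "commands": [
    [[0,0,0.2],0,-1],
    [[0,0,0.5],0,-1],
    [[0,0,0.8],0,-1],
    [[0,0,0.9],0,-1],
    [[0,0,0.8],0,-1],
    [[0,0,0.5],0,-1],
    [[0,0,0],0,-1],
    [[0.2,0.4,0],0,-1],
    [[0.4,0.75,0],0,-1],
    [[0.45,0.85,0],0,-1],
    [[0.45,0.85,0],0,-1],
    [[0.45,0.85,0],0,-1],
    [[0.45,0.85,0],0,-1],
    [[0.45,0.85,0],0,-1],
    [[0.45,0.85,0],0,-1],
    [[0.4,0.75,0],0,-1],
    [[0.3,0.5,0],0,-1],
    [[0,0,0],0,-1],
    [[0,0,0],0,-1],
    [[0,0,0],0,-1]
  ]
}}

```text
t: 16.0
eef_pos: [565.1, -62.9, 398.5]
tcp_rot: [-3.141, 0.002, 0.218]
ft_force: [-0.3, 0.2, -2.2]
opening: 0.29
grip_force: 30.0
```

Run:
```python
from h import *
a=read_camera("wrist");b=read_camera("scene");s=env.state();print(s["eef_pos"],s["ft_force"],s["opening"])
z=s["eef_pos"][2]-171-65
X=[[566,-62,90],[566,-62,z],[566,-62,z+100]]
for p in(a,b): print(proj(p,X).tolist())
ca,cb=a["image"],b["image"][200:305,200:340]
cv2.imwrite("pics/w5.png",np.hstack([ca[60:360,130:430],cv2.resize(cb,(400,300),interpolation=cv2.INTER_CUBIC)])[:,:,::-1])
```

```text
[565.04862948 -63.56290371 399.10726226] [ 0.65824314 -0.04963255 -2.19093457] 0.2963345139190435
[[278.1, 203.1], [277.9, 228.7], [277.0, 308.1]]
[[272.4, 257.1], [272.6, 238.7], [273.0, 210.9]]
```

View pics/w5.png

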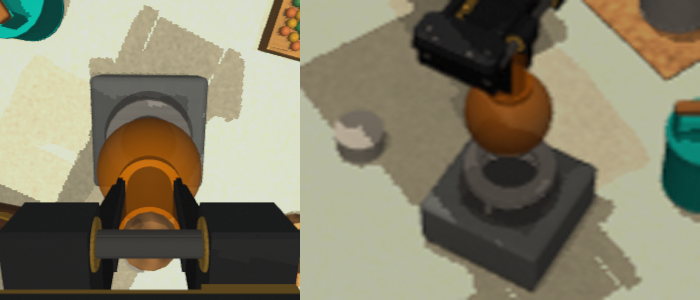

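The flask hangs upright with the ball at about (272.8,239) in the scene view. That is within 1 px of the prediction and lines up with the ring. Lowering it now.

Request:
{"op": "move_arm", "data": {
  "commands": [
    [[0.03,0.03,-0.3],0,-1],
    [[0,0,-0.4],0,-1],
    [[0,0,-0.3],0,-1],
    [[0,0,-0.2],0,-1],
    [[0,0,-0.1],0,-1],
    [[0,0,-0.1],0,-1],
    [[0,0,-0.05],0,-1],
    [[0,0,-0.05],0,-1],
    [[0,0,0],0,-1],
    [[0,0,0],0,-1],
    [[0,0,0],0,-1]
  ]
}}

```text
t: 17.02
eef_pos: [566.3, -62.1, 354.9]
tcp_rot: [3.141, -0.0, 0.218]
ft_force: [-1.2, 0.8, -1.9]
opening: 0.289
grip_force: 30.0
```

Request:
{"op": "move_arm", "data": {
  "commands": [
    [[0,0,-0.05],0,-1],
    [[0,0,-0.05],0,-1],
    [[0,0,-0.05],0,-1],
    [[0,0,-0.05],0,-1],
    [[0,0,0],0,-1],
    [[0,0,0],0,-1]
  ]
}}

```text
t: 17.52
eef_pos: [566.4, -62.1, 349.0]
tcp_rot: [3.141, -0.001, 0.218]
ft_force: [-1.3, 0.7, 5.8]
opening: 0.293
grip_force: 30.0
```

Request:
{"op": "move_arm", "data": {
  "commands": [
    [[0,0,-0.07],0,-1],
    [[0,0,-0.07],0,-1],
    [[0,0,-0.06],0,-1],
    [[0,0,-0.04],0,-1],
    [[0,0,0],0,-1],
    [[0,0,0],0,-1],
    [[0,0,0],0,-1]
  ]
}}

```text
t: 18.1
eef_pos: [566.3, -62.1, 342.2]
tcp_rot: [3.141, -0.001, 0.218]
ft_force: [-3.1, -0.1, 10.5]
opening: 0.291
grip_force: 30.0
```

Request:
{"op": "move_arm", "data": {
  "commands": [
    [[0,0,-0.03],0,-1],
    [[0,0,-0.02],0,-1],
    [[0,0,0],0,-1],
    [[0,0,0],0,-1],
    [[0,0,0],0,-1],
    [[0,0,0],0,-1]
  ]
}}

```text
t: 18.6
eef_pos: [566.3, -62.0, 341.8]
tcp_rot: [3.141, -0.002, 0.218]
ft_force: [-4.8, 1.8, 20.1]
opening: 0.291
grip_force: 30.0
```

Run:
```python
from h import *
b=read_camera("scene");s=env.state();print(s["eef_pos"],s["ft_force"])
print(proj(b,[[566,-62,78],[566,-62,106]]).tolist())
cv2.imwrite("pics/e.png",cv2.resize(b["image"][150:310,200:400],(750,600),interpolation=cv2.INTER_CUBIC)[:,:,::-1])
```

```text
[566.3096969  -62.02749682 341.81360669] [-5.59427147  1.89167775 21.22580977]
[[272.3, 259.9], [272.4, 253.2]]
```

View pics/e.png

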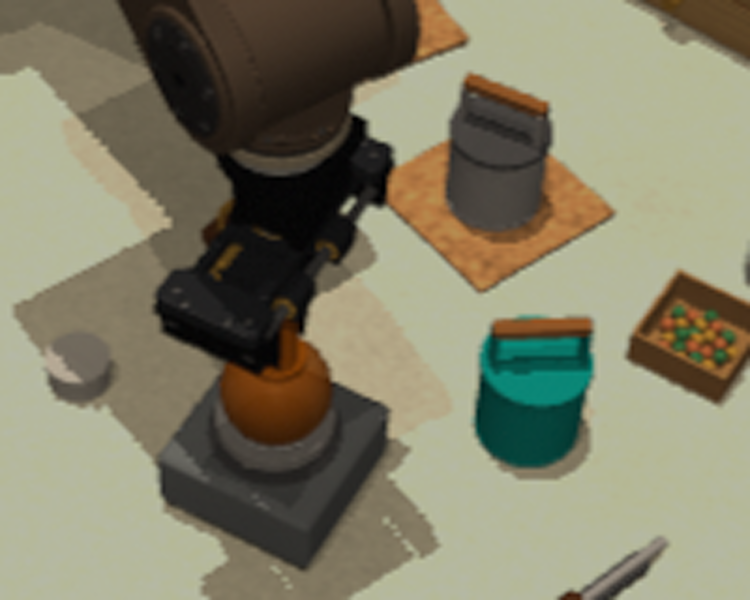

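The flask is seated and pressed onto the stop: the force rose sharply to 21 N with almost no further travel. The pot stands upright on the small mat.

```bash
python3 -c "
from cell import env
print(env.job_done())"
```

```text
the job is handed in; nothing more can be done
None
```

I handed the job in at about 19 s: the pot stands upright on the small cork mat, released, and the flask is seated in the cradle, held down on its stop at about 21 N; no verdict came back.

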